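# Open the vial case: safety tab, latch, lid

## Robot

A 6-joint arm with a two-finger parallel gripper is mounted at the origin on a cart in front of the work surface, level with it; the furniture and walls round the work are solid. World frame = base frame: x ahead of the robot, y to its left, z up, the work surface at z = 0. Lengths are in m, angles in degrees, forces in N, time in s.
With the tool pointing down it reaches from about 0.375 to 0.9 m from the base axis. Payload 3.1 kg.
Tool frame: the origin (TCP) lies at the very end of the fingers, on their centre line; the grasp point (between the pads) lies 19 mm behind it (bot.hold_point_z is the z of the grasp point in the tool frame, in m); z points along the fingers, y is the line along which they close (so a half turn about z gives the same grasp; the last joint's range is limited). The gripper opens to 87 mm and grips with 3 to 60 N. Pads are 19 mm wide; open, the fingers measure 117 mm over their backs; the gripper's body (75 mm by 190 mm) begins 51 mm behind the grasp point.
Start: joints at [63.742, 30.224, 82.088, -0, 67.689, -10.227], TCP at [0.173, 0.601, 0.191] pointing down, gripper open.
Joint ranges: [-176.69, 176.69], [-43.24, 126.21], [12.49, 139.97], [-82, 262], [0, 151.66], [-163.58, 163.58]. Speed limits (degrees/s): [159.86, 159.86, 180, 180, 180, 180].

## Interface

Orientations are given as a 3x3 rotation matrix whose columns are the frame's x, y, z axes.
In Python, from rig import bot, capture, camera_model gives the robot as it stands.
- The arm moves only by the tool apply_moves, never from a script. Its argument "plan" is text: rows parted by semicolons, each of 6 numbers parted by spaces: the shift along the tool's x, y, z in units of 0.05 m (1.0 is 0.05 m), then the turn, a rotation vector about the tool's x, y, z in units of 360 degrees (1.0 is 360 degrees). In form: dx dy dz ax ay az; .... A call has 1 to 10 rows; each row shifts and turns the commanded pose from where the row before left it, along the tool's axes as they then stand; what a row does not reach is not made up. A row lasts 1/12 s, in which the tool goes at most 41.7 mm and 7.16 degrees, less where a joint would pass 70% of its speed; a pose out of reach is approached as far as the arm can. A call with a number of a shift or a turn outside -1 to 1 is refused whole. A call with a gripper value outside its range is refused whole. "gripper" is the gripper command: -1 is shut, 1 is fully open, values between are in proportion, set as the call begins (left out, the last holds). The fingers move at their own pace and stop on an object; the grip force is fixed at half the most. Time passes only in rows, so rows that do not move let the fingers close. It gives the time, the measured TCP pose, the force, the opening and the grip force at its end, in the units of the state.
- bot.read_state(): the state, without advancing time (a new reading comes with each control period).
- capture(name): name is "scene" or "top"; returns the picture (400x640x3 uint8, red, green, blue); there is no depth.
- camera_model(name): a dict with "vertical_fov" (degrees; the focal length in pixels is half the picture's height over the tangent of half this angle, whatever the lens; pixels are square), "cx", "cy" (the principal point, pixels), "position" and "rotation" of the camera in the world. Camera axes: x right, y down, z forward; pixel columns grow to the right and rows downward; lengths in m; the calibration is good to about 2 mm. A picture is of the moment at which its call begins. camera_model takes no time and is no camera call.
- bot.hand_in(): hands the job in; it is judged then, once.
The state is a dict: "time_s": time; "joint_positions": joint angles; "qvel": joint speeds; "tau": joint torques, N m; "position": TCP position; "tcp_rot": TCP orientation; "force": force on the tool from outside, world axes, zero at the start; "moment": the same for the moment, N m; "opening": opening from 0.0 (shut) to 1.0 (fully open); "grasp_force": force on a finger pad.
Only numpy, scipy, OpenCV 4.12 (cv2) and the standard library are available. Lean on these libraries where they do the work, as an engineer would, in place of code of your own. Each camera call takes 0.05 s, during which the arm holds its last target. There are 200 camera calls.

## Task

Open the vial case so that the samples can be taken out. Its latch is locked: slide the red safety tab gently, by feel, until it comes up against its end stop, then lift the latch by its tongue and swing the lid up until it stands open, about upright or beyond, and let go. Never force the tab or the latch against the keeper, and leave the plastic beaker, the loose vial and the bottle beside the case where they stand.

Things in the scene. Friction and masses are not known exactly. Their poses are not given: they have to be found in the camera images.
- case: Lower half of a slate-blue vial case with black corners, fixed to the bench: 76 deep (x) x 170 wide (y), 58 high, with its lid on; top of the shut lid at 84 mm (folded black carrying handle to 93). Origin: centre of the underside. Its -x side is the front, toward the robot, and carries the latch; z up. A 260 mm high retort stand is 0.25 m or more to its left: pass over it.
- lid_hinge (a point): Middle of the lid's hinge line at the back of the case, 42 mm behind the case's centre and 60 mm up. The line runs along y of the case.
- lid (a joint): Opening angle of the lid, rad: 0 shut, 1.75 leaning back on its stop. The hinge is stiff: the lid stays where it is left, and takes 6 to 9 N at the latch to raise.
- latch: Aluminium latch lever on the lid's front. Origin: middle of its pivot, 88 mm in front of and 12 mm above the hinge line with the lid shut. Axes as the case's when latched; it swings up about its y axis by 0 to 1.35 rad relative to the lid, takes 2 to 3 N at the tongue, stays where left. Its hook frees the lid from 0.3 rad on. The lid has no other handle: pull on up by the tongue.
- latch_tongue (a point): Middle of the black cross-bar on the lever's tongue, 44 mm from the pivot: 22 long (case y), 13 thick, with domed ends free for pinching (it can turn between the fingers). The tongue is level when latched, pointing to the robot; the lever's wide plate begins 21 mm behind the bar.
- tab_fin (a point): Centre of the tab's upright fin: 10 thick (case y), 12 long (case x), 22 tall, foot on the bolt. It has 5 to 27 mm to go, which cannot be told from these poses: slide until the bolt meets the keeper's plain ear, a hard stop. Only in the last 2 mm before that stop is the bolt clear of the slotted ear.
- keeper: Steel plate on the front of the lower half, with a bracket of two ears 68 mm apart beside the lever, tops 18 mm under the fin's top. Origin: front face, mid-width, 72 mm up; it does not tell where the ears are (bracket on slotted screws, up to 10 mm either way). Over 10 N of latch or tab on it does damage; lifting the tongue with the tab locked loads it 3 times the hand's force.
- cup_mid (a point): Centre of a loose white plastic beaker, 48 across, 47 high, left of the case.
- spare_vial_mid (a point): Centre of a loose green-capped vial, 25 across, 50 high, off the case's left front corner.
- reagent_mid (a point): Centre of a loose white bottle with a red cap, 44 across, 82 high, farther off the left front corner.
- safety_tab: The red plastic safety tab: a flat bolt (66 long in case y, 10 x 6 section) with a thumb fin, sliding in the top of the lever. Origin 15 mm in front of the pivot and 6 mm above it. Locked, the bolt's +y end is in the slotted ear of the keeper. To release, slide it to the case's -y side (robot's right) against 2.5 N of friction; it stays where left. The bolt is thin: go slowly.

How it is judged (in metres and radians):
On the way:
1. the latch has been lifted by more than 30 degrees (angle between latch's own z axis and vertical above 0.52 rad), for 0.1 s.
At the end, for the whole second after the job is handed in: The lid stands open by at least 1.3 rad (75 degrees) and is at rest, let go (value of joint lid above 1.3 rad and velocity of joint lid between -0.05 and 0.05 rad/s); the robot touches nothing.
It fails at once if the latch or its safety tab is forced against the keeper with more than 10 N (contact force between latch and keeper above 10 N).
It fails at once if the plastic beaker is moved more than 15 mm or tipped (distance of cup_mid from where it was at the start of the episode above 0.015 m or angle between cup_mid's own z axis and vertical above 0.35 rad).
It fails at once if the loose vial is moved more than 15 mm or tipped (distance of spare_vial_mid from where it was at the start of the episode above 0.015 m or angle between spare_vial_mid's own z axis and vertical above 0.35 rad).
It fails at once if the bottle is moved more than 15 mm or tipped (distance of reagent_mid from where it was at the start of the episode above 0.015 m or angle between reagent_mid's own z axis and vertical above 0.35 rad).
It also fails if it takes over 58 s, if anything falls off the work surface, if the arm or the gripper's body presses on something with over 40 N, if the wrist force passes 120 N, or if a joint passes its speed limit or range.

## Working session

There is one attempt and no reset: what is moved stays moved. The work goes in short steps, Python scripts to look and compute and a tool call to move; the robot and the scene stay as the last step left them, time stands still between calls to the robot, and variables do not carry over. Pictures are saved under pics/ and viewed, at most 10 in all, crops included, and the job is handed in when it is done.

Besides the shell and the picture viewer there is one more tool, called as name(argument=value, ...) on one line, values as JSON. apply_moves: Moves the arm, as the interface text tells. Its arguments: {"type":"object","properties":{"plan":{"type":"string"},"gripper":{"type":"number"}},"required":["plan"]}

```bash
mkdir -p pics; python3 - <<'E'
from rig import bot,capture,camera_model
import cv2,numpy as np
for n in("scene","top"):
    cv2.imwrite(f"pics/{n}0.png",capture(n)[:,:,::-1])
    m=camera_model(n);print(n,m)
s=bot.read_state();print(s,bot.hold_point_z)
E
```

```text
scene {'vertical_fov': 43.560532867487595, 'cx': 316.2790813722866, 'cy': 200.19274585173176, 'position': array([ 0.17190657, -0.55382448,  0.53274774]), 'rotation': array([[ 0.88219314, -0.27167524,  0.38461386],
       [-0.47059458, -0.47984151,  0.740468  ],
       [-0.01661313, -0.83423299, -0.55116179]])}
top {'vertical_fov': 57.48567276693923, 'cx': 318.7875863004489, 'cy': 199.53864959973367, 'position': array([0.33586425, 0.08226337, 0.91583835]), 'rotation': array([[ 0.00892884, -0.98252536,  0.18591447],
       [-0.99994911, -0.00964638, -0.00295527],
       [ 0.00469703, -0.18587862, -0.98256149]])}
{'time_s': 0.1, 'joint_positions': array([ 6.37418640e+01,  3.02734828e+01,  8.21487478e+01, -7.20159040e-04,
        6.76897973e+01, -1.02263015e+01]), 'qvel': array([ 0.04962035, -0.19060851, -0.15905588, -0.0480152 ,  0.19807494,
        0.02189703]), 'tau': array([-2.67992609e-04, -4.40983629e+01, -1.77151108e+01,  6.34491839e-02,
        5.33787045e-02, -4.30611442e-05]), 'position': array([0.17224853, 0.60004665, 0.18977288]), 'tcp_rot': array([[-9.61109576e-01,  2.76165987e-01, -8.54607817e-04],
       [ 2.76167105e-01,  9.61108026e-01, -1.75863655e-03],
       [ 3.35694834e-04, -1.92625699e-03, -9.99998088e-01]]), 'force': array([-0.35686444, -0.40314565, -0.2076919 ]), 'moment': array([-0.01737543, -0.03901778,  0.02460224]), 'grasp_force': 0.0, 'opening': 1.0028373242753086} -0.0187
```

View pics/scene0.png

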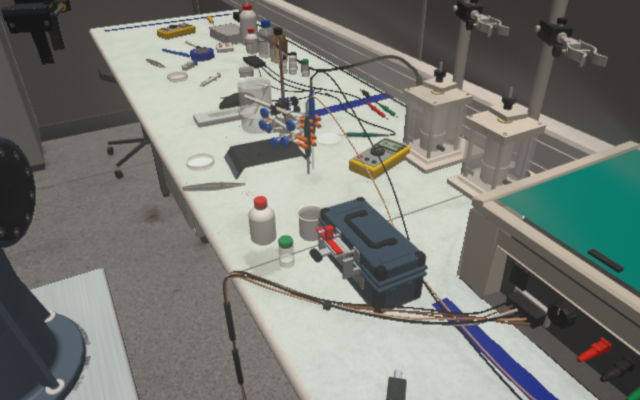

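View pics/top0.png

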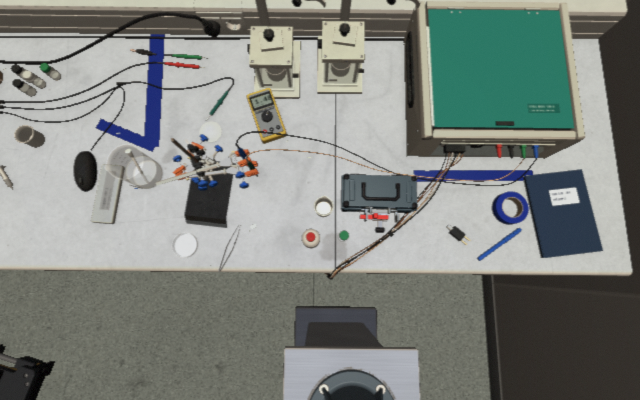

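The scene view shows the case at about (372,252), with the red fin at (328,232) and the black tongue bar at (317,255). In the top view the case is at (380,192), the fin near (375,216) and the bar near (380,230). I'll enlarge both views next.

```bash
python3 - <<'E'
import cv2,numpy as np
a=cv2.imread("pics/scene0.png")[190:320,280:440]; b=cv2.imread("pics/top0.png")[165:245,330:425]
cv2.imwrite("pics/c1.png",cv2.resize(a,None,fx=4.6,fy=4.6,interpolation=cv2.INTER_CUBIC))
cv2.imwrite("pics/c2.png",cv2.resize(b,None,fx=7,fy=7,interpolation=cv2.INTER_CUBIC))
E
```

```text
(no output)
```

View pics/c1.png

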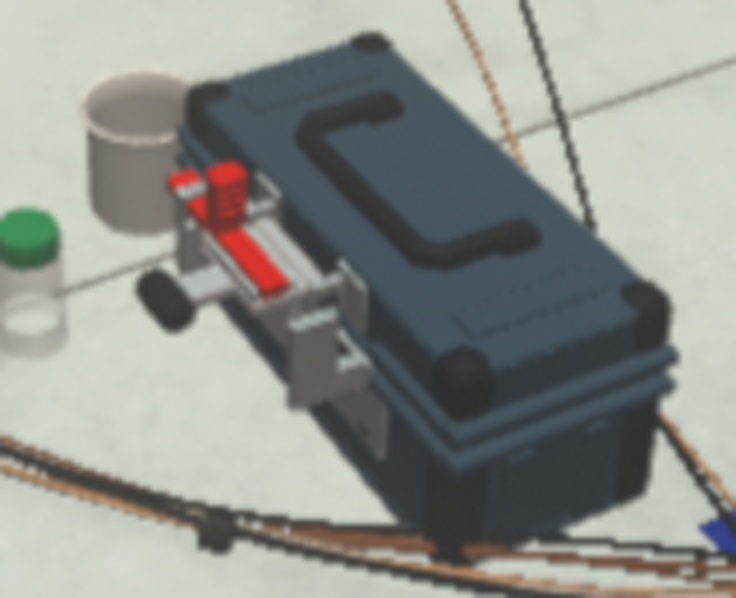

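View pics/c2.png

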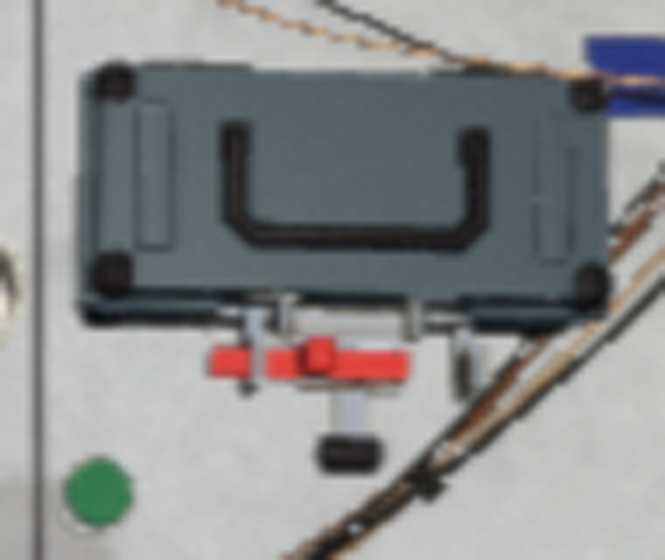

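Enlarged scene crop: fin top at (227,170) and tongue bar at (167,301). Enlarged top crop: fin top at (321,347), bar at (349,453), bolt from 208 to 410, slotted ear at about 252 and plain ear at about 462.

```bash
cat > h.py <<'E'
from rig import bot,capture,camera_model
import numpy as np
def ray(n,u,v):
    m=camera_model(n);f=200/np.tan(np.radians(m['vertical_fov']/2))
    d=m['rotation']@np.array([(u-m['cx'])/f,(v-m['cy'])/f,1]);return m['position'],d/np.linalg.norm(d)
def tri(a,b):
    A=np.zeros((3,3));y=np.zeros(3);R=[ray('scene',*a),ray('top',*b)]
    for p,d in R:
        P=np.eye(3)-np.outer(d,d);A+=P;y+=P@p
    x=np.linalg.solve(A,y);return x,[np.linalg.norm((np.eye(3)-np.outer(d,d))@(x-p)) for p,d in R]
def onz(n,u,v,z):
    p,d=ray(n,u,v);return p+d*(z-p[2])/d[2]
c1=lambda u,v:(280+u/4.6,190+v/4.6)
c2=lambda u,v:(330+u/7,165+v/7)
def st():
    s=bot.read_state();np.set_printoptions(precision=4,suppress=True)
    print(s['time_s'],s['position'],'F',s['force'],'M',s['moment'],'op',s['opening'],'g',s['grasp_force']);print(s['tcp_rot']);return s
E
python3 - <<'E'
from h import *
np.set_printoptions(precision=4,suppress=True)
print('fintop',tri(c1(227,168),c2(321,346)))
print('tongue',tri(c1(167,301),c2(349,453)))
for uv in((110,80),(590,93),(112,272),(590,285)):print('corner',onz('top',*c2(*uv),.083))
print('bolt',onz('top',*c2(208,362),.08),onz('top',*c2(410,366),.08))
print('ears',onz('top',*c2(252,350),.083),onz('top',*c2(464,365),.083))
print('tongue z72',onz('top',*c2(349,453),.078),'fin z104',onz('top',*c2(321,346),.103),onz('scene',*c1(227,168),.103),onz('scene',*c1(167,301),.072))
print('vial',onz('top',*c2(99,492),.05),'cup',onz('top',323,207,.047),'bottle',onz('top',311,238,.08))
E
```

```text
fintop (array([ 0.4557, -0.0485,  0.1045]), [np.float64(0.0009013760571780126), np.float64(0.0009013760571780493)])
tongue (array([ 0.4255, -0.0624,  0.073 ]), [np.float64(6.666190750060814e-05), np.float64(6.666190750068093e-05)])
corner [0.5494 0.0169 0.083 ]
corner [ 0.5466 -0.1445  0.083 ]
corner [0.4839 0.0165 0.083 ]
corner [ 0.481  -0.1419  0.083 ]
bolt [ 0.4545 -0.0153  0.08  ] [ 0.4538 -0.0821  0.08  ]
ears [ 0.4582 -0.0295  0.083 ] [ 0.4539 -0.0993  0.083 ]
tongue z72 [ 0.425  -0.0616  0.078 ] fin z104 [ 0.4568 -0.0491  0.103 ] [ 0.4558 -0.0465  0.103 ] [ 0.426  -0.0614  0.072 ]
vial [0.4139 0.0187 0.05  ] cup [0.482  0.0693 0.047 ] bottle [0.4043 0.0968 0.08  ]
```

apply_moves(plan="0 0 -0.76 0 0 -0.0084;0 0 -0.76 0 0 -0.0084;0 0 -0.76 0 0 -0.0084;0 0 -0.76 0 0 -0.0084;0 0 -0.76 0 0 -0.0084;-0.3 -0.69 0 0 0 0;-0.3 -0.69 0 0 0 0;-0.3 -0.69 0 0 0 0;-0.3 -0.69 0 0 0 0;-0.3 -0.69 0 0 0 0", gripper=-1)

```text
time_s: 0.93
position: [0.2447, 0.4251, 0.3802]
tcp_rot: [[-1.0, 0.015, -0.0], [0.015, 1.0, -0.001], [0.0, -0.001, -1.0]]
force: [0.7, 0.3, -0.6]
opening: 0.327
grasp_force: 0.0
```

apply_moves(plan="-0.3 -0.69 0 0 0 0;-0.3 -0.69 0 0 0 0;-0.3 -0.69 0 0 0 0;-0.3 -0.69 0 0 0 0;-0.3 -0.69 0 0 0 0;-0.3 -0.69 0 0 0 0;-0.3 -0.69 0 0 0 0;-0.3 -0.69 0 0 0 0")

```text
time_s: 1.6
position: [0.3602, 0.1474, 0.3805]
tcp_rot: [[-1.0, 0.016, -0.0], [0.016, 1.0, 0.0], [0.0, 0.0, -1.0]]
force: [1.1, 0.1, -0.8]
opening: 0.003
grasp_force: 0.0
```

apply_moves(plan="-0.39 -0.67 0 0 0 0;-0.39 -0.67 0 0 0 0;-0.39 -0.67 0 0 0 0;-0.39 -0.67 0 0 0 0;-0.39 -0.67 0 0 0 0;0 0 0.8 0 0 0;0 0 0.8 0 0 0;0 0 0.8 0 0 0;0 0 0.8 0 0 0;0 0 0.4 0 0 0")

```text
time_s: 2.43
position: [0.4517, -0.0191, 0.1964]
tcp_rot: [[-1.0, 0.017, -0.008], [0.017, 1.0, 0.002], [0.008, 0.002, -1.0]]
force: [-0.5, -0.3, 0.5]
opening: 0.006
grasp_force: 0.0
```

apply_moves(plan="0 0 0 0 0 0;0 0 0 0 0 0;0 0 0 0 0 0")

```text
time_s: 2.68
position: [0.4565, -0.0202, 0.2019]
tcp_rot: [[-1.0, 0.016, 0.003], [0.016, 1.0, -0.001], [-0.003, -0.001, -1.0]]
force: [-0.3, 0.5, -0.4]
opening: 0.007
grasp_force: 0.0
```

apply_moves(plan="0 0 0.5 0 0 0;0 0 0.5 0 0 0;0 0 0.4 0 0 0;0 0 0.3 0 0 0;0 0 0.2 0 0 0;0 0 0.2 0 0 0;0 0 0.1 0 0 0;0 0 0 0 0 0;0 0 0 0 0 0")

```text
time_s: 3.43
position: [0.4565, -0.0202, 0.0918]
tcp_rot: [[-1.0, 0.016, 0.003], [0.016, 1.0, -0.001], [-0.003, -0.001, -1.0]]
force: [-0.4, 0.6, 0.2]
opening: 0.002
grasp_force: 0.0
```

```bash
python3 - <<'E'
from h import *
import cv2
st()
a=capture("scene")[190:300,270:420][:,:,::-1]; b=capture("top")[165:245,330:425][:,:,::-1]
a=cv2.resize(a,(600,440),interpolation=cv2.INTER_CUBIC)
cv2.imwrite("pics/d.png",a)
E
```

```text
3.4333 [ 0.4565 -0.0202  0.0918] F [-0.4398  0.5602  0.2062] M [0.0279 0.0865 0.0037] op 0.0021461879080025828 g 0.0
[[-0.9999  0.0157  0.0026]
 [ 0.0157  0.9999 -0.0008]
 [-0.0026 -0.0007 -1.    ]]
```

View pics/d.png

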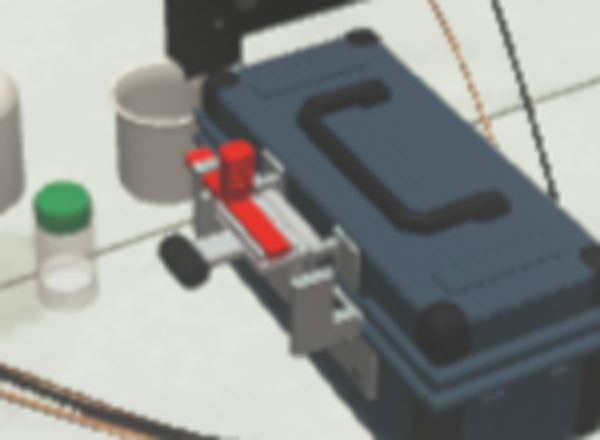

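The crop shows the finger tip at about (205,72), clear of the fin and on its +y side, but farther off than I expected. I'll check by projecting the TCP into the image.

```bash
python3 - <<'E'
from h import *
def proj(n,X):
    m=camera_model(n);f=200/np.tan(np.radians(m['vertical_fov']/2));c=m['rotation'].T@(np.array(X)-m['position']);return c[:2]/c[2]*f+[m['cx'],m['cy']]
s=bot.read_state();p=s['position']
for q in(p,p-[0,.015,0],[.456,-.0485,.1045],[.456,-.0435,.092]):
    u=proj('scene',q);print(q,u,(u-[270,190])*4, (proj('top',q)-[330,165])*7)
import cv2
b=capture("top")[165:245,330:425][:,:,::-1]
cv2.imwrite("pics/d2.png",cv2.resize(b,None,fx=6,fy=6,interpolation=cv2.INTER_CUBIC))
E
```

```text
[ 0.45638497 -0.02017212  0.09177443] [321.0707177  223.30437251] [204.2828708  133.21749004] [227.05288785 351.39833466]
[ 0.45638497 -0.03517212  0.09177443] [325.94026881 228.54446537] [223.76107524 154.17786146] [273.03035023 351.83619254]
[0.456, -0.0485, 0.1045] [330.14902583 226.35194111] [240.59610331 145.40776444] [320.0716083  347.73264325]
[0.456, -0.0435, 0.092] [328.47697473 231.47690894] [233.9078989  165.90763575] [298.68012165 353.14973569]
```

View pics/d2.png

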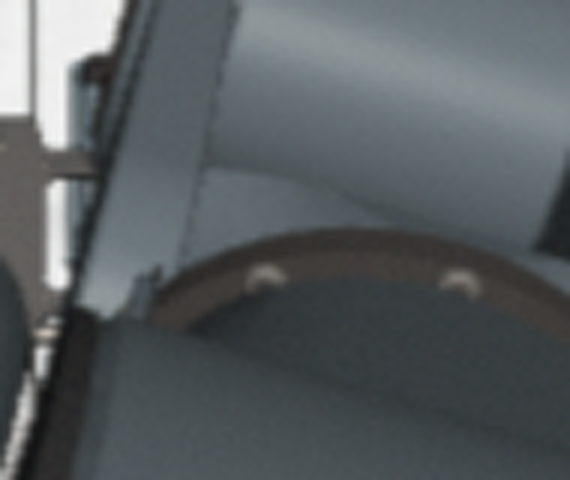

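The top view is blocked by the arm, so it doesn't help. I'll check the scene view numerically.

```bash
python3 - <<'E'
from h import *
import cv2
a=capture("scene").astype(int); b=cv2.imread("pics/scene0.png")[:,:,::-1].astype(int)
cv2.imwrite("pics/e.png",a[:,:,::-1])
d=abs(a-b).sum(2)>40
for r in range(180,235,3): print(r,''.join('#' if x else '.' for x in d[r,290:360]))
E
```

```text
180 ##################.###################################################
183 ###################.##################################################
186 ###################.##################################################
189 ###################.##################################################
192 ####################.#############################################...#
195 ####################.###################################..############
198 ###################..#########################...#################....
201 ####################.####################.###############.............
204 ###################..####################.#####.......................
207 #######################.##############................................
210 ##############........................................................
213 ##########............................................................
216 ##########............................................................
219 #########..#########.#.#.###..........................................
222 #########.............................................................
225 #########.............................................................
228 ##########............................................................
231 ##########...................#####...............#....................
234 ##########..................................#.###.....................[ WARN:0@0.298] global loadsave.cpp:1063 imwrite_ Unsupported depth image for selected encoder is fallbacked to CV_8U.
```

```bash
python3 - <<'E'
import cv2
a=cv2.imread("pics/e.png")[60:260,220:480]
cv2.imwrite("pics/e2.png",cv2.resize(a,(780,600),interpolation=cv2.INTER_CUBIC))
E
```

```text
(no output)
```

View pics/e2.png

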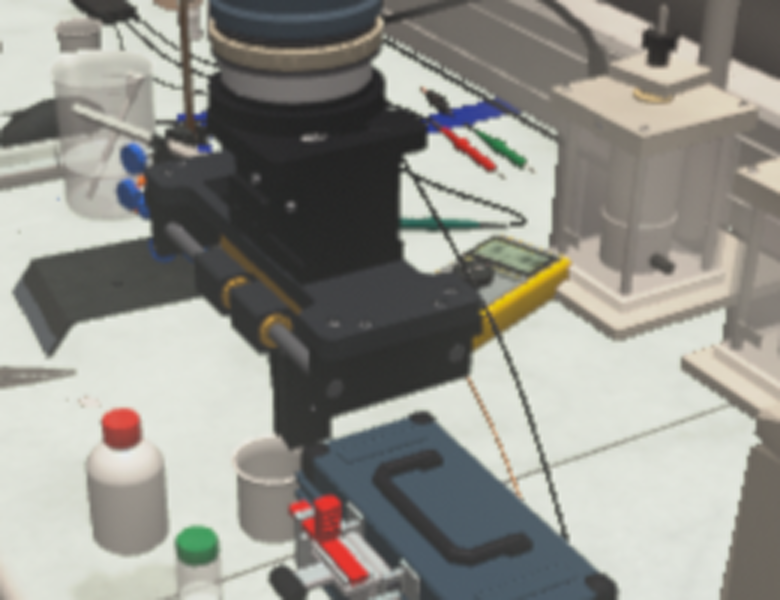

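```bash
python3 - <<'E'
from h import *
def proj(n,X):
    m=camera_model(n);f=200/np.tan(np.radians(m['vertical_fov']/2));c=m['rotation'].T@(np.array(X)-m['position']);return c[:2]/c[2]*f+[m['cx'],m['cy']]
s=bot.read_state();p=s['position']
for dx,dy in((0,0),(-.0375,-.095),(.0375,-.095),(.0375,.095),(-.0375,.095)):
    for dz in (0.0,.0697,.1):
        print(dx,dy,dz,(proj('scene',p+[dx,dy,dz])-[220,60])*3)
E
```

```text
0 0 0.0 [302.4211046  490.49661004]
0 0 0.0697 [300.7053217  371.17899344]
0 0 0.1 [299.90007563 315.1812089 ]
-0.0375 -0.095 0.0 [330.48934889 625.7737573 ]
-0.0375 -0.095 0.0697 [330.26731541 498.58175183]
-0.0375 -0.095 0.1 [330.16203998 438.27465816]
0.0375 -0.095 0.0 [472.37838516 572.98683087]
0.0375 -0.095 0.0697 [480.50923477 448.30675314]
0.0375 -0.095 0.1 [484.34988995 389.41337667]
0.0375 0.095 0.0 [280.06926396 382.77012714]
0.0375 0.095 0.0697 [277.45523687 270.97854798]
0.0375 0.095 0.1 [276.23829176 218.93462827]
-0.0375 0.095 0.0 [156.1182719  419.48727794]
-0.0375 0.095 0.0697 [147.18268465 305.32471442]
-0.0375 0.095 0.1 [143.01215895 252.04137763]
```

```bash
python3 - <<'E'
from h import *
import cv2
def proj(n,X):
    m=camera_model(n);f=200/np.tan(np.radians(m['vertical_fov']/2));c=m['rotation'].T@(np.array(X)-m['position']);return c[:2]/c[2]*f+[m['cx'],m['cy']]
p=np.array([.17225,.60005,.18977]);y=np.array([.276,.961,0])
for k in(-.0585,-.0435,0,.0435,.0585): print(k,proj('scene',p+k*y),proj('top',p+k*y))
a=cv2.imread("pics/scene0.png")[:90,0:130];b=cv2.imread("pics/top0.png")[320:400,0:130]
cv2.imwrite("pics/f.png",np.vstack([cv2.resize(a,None,fx=4,fy=4,interpolation=cv2.INTER_CUBIC)[:300],cv2.resize(b,None,fx=4,fy=4,interpolation=cv2.INTER_CUBIC)[:300]]))
E
```

```text
-0.0585 [52.47658055 81.41772436] [ 68.080129  364.5743443]
-0.0435 [54.13182533 78.86989585] [ 60.63103521 362.13964427]
0 [58.71199139 71.81989469] [ 39.11855342 355.10839434]
0.0435 [62.9902063  65.23467054] [ 17.73878757 348.12052196]
0.0585 [64.40079097 63.06343407] [ 10.39700461 345.72089595]
```

View pics/f.png

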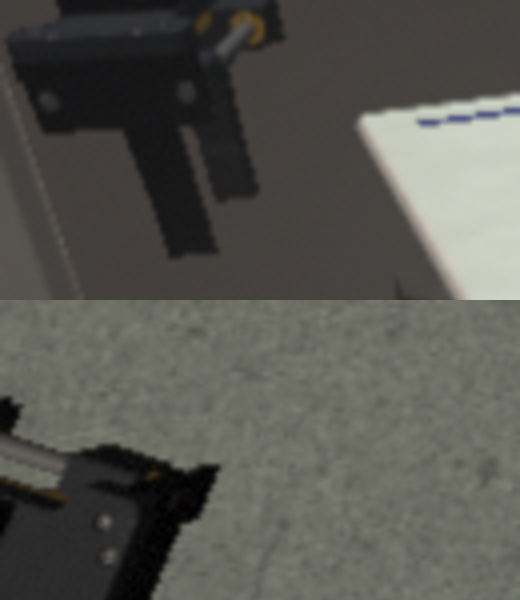

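The top crop shows the start pose. The near finger's tip is at scene (49,63) and top (51,366), so the fingers look higher than the reported TCP. I'll triangulate to check.

```bash
python3 - <<'E'
from h import *
np.set_printoptions(precision=4,suppress=True)
p=np.array([.17225,.60005,.18977]);y=np.array([.276,.961,0]);x=np.array([-.961,.276,0])
for s_,t in(((43,64),(46,374)),((54,63),(53.5,437/4+320-75)),((49,63.5),(51,367))):
    q,e=tri(s_,t);d=q-p;print(q,e,'along y',d@y,'x',d@x,'z',d[2])
E
```

```text
[0.1486 0.5603 0.2217] [np.float64(0.0005046860711700707), np.float64(0.0005046860711701458)] along y -0.044777095939743175 x 0.011749584835220688 z 0.031917231999840784
[0.1746 0.5544 0.2201] [np.float64(0.006048598877504651), np.float64(0.006048598877504624)] along y -0.04319160867914103 x -0.014814722279145638 z 0.03036283053845651
[0.1599 0.5525 0.2229] [np.float64(0.00011069630954004896), np.float64(0.00011069630954009616)] along y -0.04912337655023361 x -0.0012817718254861078 z 0.033097662144173506
```

The fingers look about 32 mm above the reported TCP. I'll test by feel, moving gently toward the fin. Contact is expected within about 9 mm if the reported TCP is right.

apply_moves(plan="0 -0.03 0 0 0 0;0 -0.03 0 0 0 0;0 -0.03 0 0 0 0;0 -0.03 0 0 0 0;0 -0.03 0 0 0 0;0 -0.03 0 0 0 0;0 -0.03 0 0 0 0;0 -0.02 0 0 0 0")

```text
time_s: 4.3
position: [0.4551, -0.0316, 0.0906]
tcp_rot: [[-1.0, 0.016, -0.0], [0.016, 1.0, -0.0], [0.0, -0.0, -1.0]]
force: [0.2, 0.7, -0.3]
opening: 0.007
grasp_force: 0.0
```

apply_moves(plan="0 -0.02 0 0 0 0;0 -0.02 0 0 0 0;0 -0.02 0 0 0 0;0 -0.02 0 0 0 0;0 0 0 0 0 0")

```text
time_s: 4.72
position: [0.455, -0.0355, 0.0906]
tcp_rot: [[-1.0, 0.016, 0.0], [0.016, 1.0, -0.0], [-0.0, -0.0, -1.0]]
force: [1.5, 0.5, 0.3]
opening: 0.007
grasp_force: 0.0
```

```bash
python3 - <<'E'
from h import *
import cv2
st()
a=capture("scene").astype(np.uint8);cv2.imwrite("pics/g.png",a[:,:,::-1])
m=(a[:,:,0]>150)&(a[:,:,1]<70)
r,c=np.where(m[205:265,300:360]);print('red rows/cols',r.min()+205,r.max()+205,c.min()+300,c.max()+300)
b=cv2.imread("pics/scene0.png")[:,:,::-1];m=(b[:,:,0]>150)&(b[:,:,1]<70)
r,c=np.where(m[205:265,300:360]);print('before',r.min()+205,r.max()+205,c.min()+300,c.max()+300)
E
```

```text
4.7167 [ 0.455  -0.0355  0.0906] F [1.4832 0.4831 0.2852] M [ 0.0031  0.0051 -0.0197] op 0.007115162289409369 g 0.0
[[-0.9999  0.016   0.    ]
 [ 0.016   0.9999 -0.    ]
 [-0.     -0.     -1.    ]]
red rows/cols 225 252 317 341
before 225 252 317 341
```

No contact, and the tab hasn't moved. The real finger tips are therefore about 31 mm above the reported TCP, as the pictures showed. I'll back off and come down by that much, keeping clear of the ears.

apply_moves(plan="0 0.1 0 0 0 0;0 0.1 0 0 0 0;0 0.12 0 0 0 0;0 0 0 0 0 0;0 0 0.1 0 0 0;0 0 0.1 0 0 0;0 0 0.1 0 0 0;0 0 0.1 0 0 0;0 0 0.07 0 0 0;0 0 0.05 0 0 0")

```text
time_s: 5.6
position: [0.4549, -0.0195, 0.0639]
tcp_rot: [[-1.0, 0.016, -0.001], [0.016, 1.0, 0.0], [0.001, 0.0, -1.0]]
force: [-0.2, -0.1, -0.2]
opening: 0.009
grasp_force: 0.0
```

apply_moves(plan="0 0 0 0 0 0;0 -0.03 0 0 0 0;0 -0.03 0 0 0 0;0 -0.03 0 0 0 0;0 0 0 0 0 0")

```text
time_s: 6.02
position: [0.4555, -0.0243, 0.0649]
tcp_rot: [[-1.0, 0.016, 0.001], [0.016, 1.0, -0.0], [-0.001, -0.0, -1.0]]
force: [-0.8, -0.3, 0.2]
opening: 0.004
grasp_force: 0.0
```

```bash
python3 - <<'E'
from h import *
import cv2
a=capture("scene");b=cv2.imread("pics/scene0.png")[:,:,::-1].astype(int)
d=abs(a.astype(int)-b).sum(2)>60
st()
for r in range(196,244,2): print(r,''.join('R' if (a[r,c,0]>150 and a[r,c,1]<70) else '#' if d[r,c] else '.' for c in range(295,350)))
E
```

```text
6.0667 [ 0.4554 -0.0242  0.0649] F [-0.0644 -0.4198  0.2082] M [ 0.0409  0.0448 -0.0173] op 0.007453933592765142 g 0.0
[[-0.9999  0.0163  0.0006]
 [ 0.0163  0.9999 -0.0002]
 [-0.0006 -0.0002 -1.    ]]
196 ............###########################################
198 ................#######################################
200 ................#######################################
202 ................#######################################
204 .................######################################
206 .................######################################
208 .................###################....###############
210 .................#########.........#...################
212 .................#########....#########################
214 .................#########....######################...
216 .................#########......############...........
218 .................#########........####.................
220 .................###########.......#...................
222 ....................#####..###.........................
224 .....................######............................
226 ...............................RRRRRRR.................
228 .......................RRRRR..RRRRRRRR.................
230 ................................RRRR...................
232 .................................RR..R.................
234 ..........................RRRR...RR....................
236 ...........................RRR...RRR...................
238 .......................................................
240 .................................RRRR..................
242 .................................RRRRRR................
```

apply_moves(plan="0 0 0.05 0 0 0;0 0 0.05 0 0 0;0 0 0 0 0 0;0 -0.02 0 0 0 0;0 -0.02 0 0 0 0;0 -0.02 0 0 0 0;0 -0.02 0 0 0 0;0 0 0 0 0 0")

```text
time_s: 6.73
position: [0.4552, -0.0281, 0.0597]
tcp_rot: [[-1.0, 0.016, 0.0], [0.016, 1.0, -0.0], [-0.0, -0.0, -1.0]]
force: [-0.8, -0.3, 0.2]
opening: 0.008
grasp_force: 0.0
```

apply_moves(plan="0 -0.02 0 0 0 0;0 -0.02 0 0 0 0;0 -0.02 0 0 0 0;0 -0.02 0 0 0 0;0 -0.02 0 0 0 0;0 0 0 0 0 0")

```text
time_s: 7.23
position: [0.4551, -0.0331, 0.0597]
tcp_rot: [[-1.0, 0.016, 0.0], [0.016, 1.0, -0.0], [-0.0, -0.0, -1.0]]
force: [0.0, 0.1, -0.3]
opening: 0.006
grasp_force: 0.0
```

apply_moves(plan="0 -0.02 0 0 0 0;0 -0.02 0 0 0 0;0 -0.02 0 0 0 0;0 -0.02 0 0 0 0;0 0 0 0 0 0")

```text
time_s: 7.65
position: [0.4549, -0.0368, 0.0597]
tcp_rot: [[-1.0, 0.016, -0.0], [0.016, 1.0, 0.0], [0.0, 0.0, -1.0]]
force: [-0.3, 2.4, 1.0]
opening: 0.007
grasp_force: 1.1
```

```bash
python3 - <<'E'
from h import *
import cv2
a=capture("scene");b=cv2.imread("pics/scene0.png")[:,:,::-1].astype(int)
cv2.imwrite("pics/h.png",a[:,:,::-1])
d=abs(a.astype(int)-b).sum(2)>60
st()
for r in range(206,246,2): print(r,''.join('R' if (a[r,c,0]>150 and a[r,c,1]<70) else '#' if d[r,c] else '.' for c in range(295,350)))
E
```

```text
7.7 [ 0.4549 -0.0368  0.0597] F [0.2234 2.5839 0.7777] M [ 0.4933 -0.0751  0.0023] op 0.005123507385863824 g 1.1163589960817122
[[-0.9999  0.0161 -0.0002]
 [ 0.0161  0.9999  0.0002]
 [ 0.0002  0.0002 -1.    ]]
206 ....................###################################
208 ....................##########..#.#####################
210 ....................######.........####################
212 ....................######....#########################
214 .....................#####....########################.
216 .....................#####......###########.#######....
218 ...#.................#####........#######...######.....
220 ...#.................#######.......##############......
222 ...#.................####..###.......#############.....
224 ...#.................######.####.......############....
226 ...#.................#######.#####R###...####..........
228 ...#..................########.RRRRRRR.................
230 ...#.................#..######..RRRRRRR#...............
232 .........................#####....RRRRR#...............
234 ...........................RRRR...RRRRR#...............
236 ...........................RRRR.......R#...............
238 ......#......................RR.......#................
240 .....................................##................
242 ......................#..........RRRRRR.......#........
244 ....................##.............RRRRRR...#...#......
```

Contact, at 2.5 N sliding force. The pictures put the remaining travel at about 14 mm.

apply_moves(plan="0 -0.016 0 0 0 0;0 -0.016 0 0 0 0;0 -0.016 0 0 0 0;0 -0.016 0 0 0 0;0 -0.016 0 0 0 0;0 -0.016 0 0 0 0;0 -0.016 0 0 0 0;0 -0.016 0 0 0 0;0 -0.016 0 0 0 0;0 0 0 0 0 0")

```text
time_s: 8.53
position: [0.4548, -0.0443, 0.0596]
tcp_rot: [[-1.0, 0.016, -0.0], [0.016, 1.0, -0.0], [0.0, -0.0, -1.0]]
force: [0.3, 1.9, 0.9]
opening: 0.003
grasp_force: 1.0
```

```bash
python3 - <<'E'
from h import *
import cv2
a=capture("scene")
cv2.imwrite("pics/i.png",a[:,:,::-1])
st()
for r in range(224,264,2): print(r,''.join('R' if (a[r,c,0]>150 and a[r,c,1]<70) else '+' if a[r,c].mean()>150 else '-' if a[r,c].mean()>100 else '.' for c in range(310,370)))
E
```

```text
8.5833 [ 0.4548 -0.0443  0.0596] F [0.1147 2.2162 1.0374] M [ 0.2929  0.0039 -0.003 ] op 0.0019106575580410718 g 0.866212360560894
[[-0.9999  0.0159 -0.0002]
 [ 0.0159  0.9999 -0.0002]
 [ 0.0002 -0.0002 -1.    ]]
224 --------....................................................
226 --------....................................................
228 --------....................................................
230 ---------..........RRRRR....................................
232 -----------........RRRRRRR..---.............................
234 ---------..RR.......RRRRRR--+-..............................
236 ---------.......RR...RR..R.---..............................
238 -----------+-.RRRR...RRR..-+++-.............................
240 ++++++++--------RR....RR...-+++-............................
242 +++++++++------+--........-++++++-..........................
244 ++++++++---------+-..RRRRR-++++++++-........................
246 ++++++++-----------+--RRRRRR+++++++++-......-...............
248 +++--++++----++++++-++-RRRRRR-+++++++++-....-+-.............
250 -......-++++++++++++--+--RRRRRR-++++++++-+++-----...........
252 .........-+++++++++++---+--RRRRRR-++++++-----..---..........
254 -.........-++++----...-----.RRRRRRR----.....................
256 +-..........--++++......-++-..RRRRR.........................
258 +++-........-++++++-......-.......----+++++-................
260 +++++......-+++++++++-..........-++++++----.................
262 +++++++++++++++++++++++...........----------+-..............
```

apply_moves(plan="0 -0.014 0 0 0 0;0 -0.014 0 0 0 0;0 -0.014 0 0 0 0;0 -0.014 0 0 0 0;0 0 0 0 0 0")

```text
time_s: 9.0
position: [0.4547, -0.047, 0.0597]
tcp_rot: [[-1.0, 0.016, -0.0], [0.016, 1.0, -0.0], [0.0, -0.0, -1.0]]
force: [-0.5, 1.9, 1.2]
opening: 0.002
grasp_force: 1.0
```

apply_moves(plan="0 -0.01 0 0 0 0;0 -0.01 0 0 0 0;0 0 0 0 0 0")

```text
time_s: 9.25
position: [0.4547, -0.0479, 0.0596]
tcp_rot: [[-1.0, 0.016, -0.0], [0.016, 1.0, -0.0], [0.0, -0.0, -1.0]]
force: [-0.1, 1.4, 1.2]
opening: 0.006
grasp_force: 1.1
```

apply_moves(plan="0 -0.01 0 0 0 0;0 -0.01 0 0 0 0;0 0 0 0 0 0")

```text
time_s: 9.5
position: [0.4547, -0.0489, 0.0596]
tcp_rot: [[-1.0, 0.016, -0.0], [0.016, 1.0, -0.0], [0.0, -0.0, -1.0]]
force: [-0.1, 2.2, 0.0]
opening: 0.004
grasp_force: 1.1
```

apply_moves(plan="0 -0.01 0 0 0 0;0 -0.01 0 0 0 0;0 0 0 0 0 0")

```text
time_s: 9.75
position: [0.4547, -0.0499, 0.0596]
tcp_rot: [[-1.0, 0.016, -0.0], [0.016, 1.0, -0.0], [0.0, -0.0, -1.0]]
force: [0.3, 1.5, 0.8]
opening: 0.001
grasp_force: 1.1
```

apply_moves(plan="0 -0.01 0 0 0 0;0 -0.01 0 0 0 0;0 0 0 0 0 0")

```text
time_s: 10.0
position: [0.4547, -0.051, 0.0596]
tcp_rot: [[-1.0, 0.016, -0.0], [0.016, 1.0, -0.0], [0.0, -0.0, -1.0]]
force: [-1.1, 2.1, 0.1]
opening: 0.003
grasp_force: 1.1
```

apply_moves(plan="0 -0.01 0 0 0 0;0 -0.01 0 0 0 0;0 0 0 0 0 0")

```text
time_s: 10.25
position: [0.4547, -0.052, 0.0596]
tcp_rot: [[-1.0, 0.016, -0.0], [0.016, 1.0, -0.0], [0.0, -0.0, -1.0]]
force: [-0.4, 2.0, 0.4]
opening: 0.005
grasp_force: 1.1
```

```bash
python3 - <<'E'
from h import *
a=capture("scene")
st()
for r in range(236,266,2): print(r,''.join('R' if (a[r,c,0]>150 and a[r,c,1]<70) else '+' if a[r,c].mean()>150 else '-' if a[r,c].mean()>100 else '.' for c in range(310,370)))
E
```

```text
10.3 [ 0.4547 -0.052   0.0597] F [-1.0215  1.7306  0.6446] M [ 0.4613  0.0679 -0.0169] op 0.001482862075692879 g 1.0723392223007977
[[-0.9999  0.0159  0.    ]
 [ 0.0159  0.9999 -0.0001]
 [-0.     -0.0001 -1.    ]]
236 ---------...RRR.......RRRRRR................................
238 -----------+-.RR........RRRR................................
240 ++++++++--------.RRRR...RR.RR-+-............................
242 +++++++++------+--RRR....RRRR-+++-..........................
244 ++++++++---------+--R........-+++++-........................
246 ++++++++-----------+-......R-++++++++-......-...............
248 +++--++++----++++++-++-RRRRRR-+++++++++-....-+-.............
250 -......-++++++++++++--++-RRRRRR-++++++++-+++-----...........
252 .........-+++++++++++---+--RRRRRR-++++++-----..---..........
254 -.........-++++----...-----.RRRRRRR----.....................
256 +-..........--++++......-++-..RRRRRRR--...-.................
258 +++-........-++++++-.....--....RRR--+++++++-................
260 +++++......++++++++++-..........-++++++----.................
262 +++++++++++++++++++++++...........----------+-..............
264 ++++++++++++++++++++++++-.........--------..-+-.............
```

apply_moves(plan="0 -0.01 0 0 0 0;0 -0.01 0 0 0 0;0 0 0 0 0 0")

```text
time_s: 10.55
position: [0.4547, -0.0529, 0.0596]
tcp_rot: [[-1.0, 0.016, -0.0], [0.016, 1.0, 0.0], [0.0, 0.0, -1.0]]
force: [0.4, 2.3, 0.1]
opening: 0.008
grasp_force: 1.1
```

apply_moves(plan="0 -0.01 0 0 0 0;0 -0.01 0 0 0 0;0 0 0 0 0 0")

```text
time_s: 10.8
position: [0.4546, -0.0535, 0.0597]
tcp_rot: [[-1.0, 0.016, -0.0], [0.016, 1.0, 0.001], [0.0, 0.001, -1.0]]
force: [0.7, 4.7, 1.1]
opening: 0.004
grasp_force: 2.4
```

apply_moves(plan="0 -0.008 0 0 0 0;0 0 0 0 0 0")

```text
time_s: 10.97
position: [0.4546, -0.0536, 0.0597]
tcp_rot: [[-1.0, 0.017, -0.0], [0.017, 1.0, 0.001], [0.0, 0.001, -1.0]]
force: [1.2, 5.7, 1.3]
opening: 0.008
grasp_force: 3.2
```

The stop is confirmed: force rises with almost no motion. I'll back off, lift, open and move over the tongue.

apply_moves(plan="0 0.08 0 0 0 0;0 0.08 0 0 0 0;0 0 -0.5 0 0 0;0 0 -0.5 0 0 0;0 0 -0.3 0 0 0;0.2 -0.11 0 0 0 0;0.2 -0.11 0 0 0 0;0.18 -0.1 0 0 0 0;0 0 0 0 0 0;0 0 0 0 0 0", gripper=0.15)

```text
time_s: 11.8
position: [0.4239, -0.0619, 0.1238]
tcp_rot: [[-1.0, 0.018, -0.003], [0.018, 1.0, 0.001], [0.003, 0.001, -1.0]]
force: [0.1, 0.4, -0.1]
opening: 0.563
grasp_force: 0.0
```

apply_moves(plan="0 0 0 0 0 0;0 0 0 0 0 0")

```text
time_s: 11.97
position: [0.4257, -0.062, 0.1242]
tcp_rot: [[-1.0, 0.016, -0.0], [0.016, 1.0, 0.0], [0.0, 0.0, -1.0]]
force: [-0.4, -0.6, -0.1]
opening: 0.574
grasp_force: 0.0
```

```bash
python3 - <<'E'
from h import *
import cv2
a=capture("scene")
cv2.imwrite("pics/j.png",cv2.resize(a[190:290,270:400][:,:,::-1],None,fx=6,fy=6,interpolation=cv2.INTER_CUBIC))
st();print([k for k in dir(bot) if k[0]!='_'])
E
```

```text
12.0167 [ 0.4258 -0.0619  0.1243] F [-0.2024 -1.1175  0.2679] M [ 0.008   0.0159 -0.0777] op 0.5723927086750928 g 0.0
[[-0.9999  0.0159 -0.0003]
 [ 0.0159  0.9999  0.0001]
 [ 0.0003  0.0001 -1.    ]]
['PlanningError', 'hand_in', 'hold_point_z', 'read_state']
```

View pics/j.png

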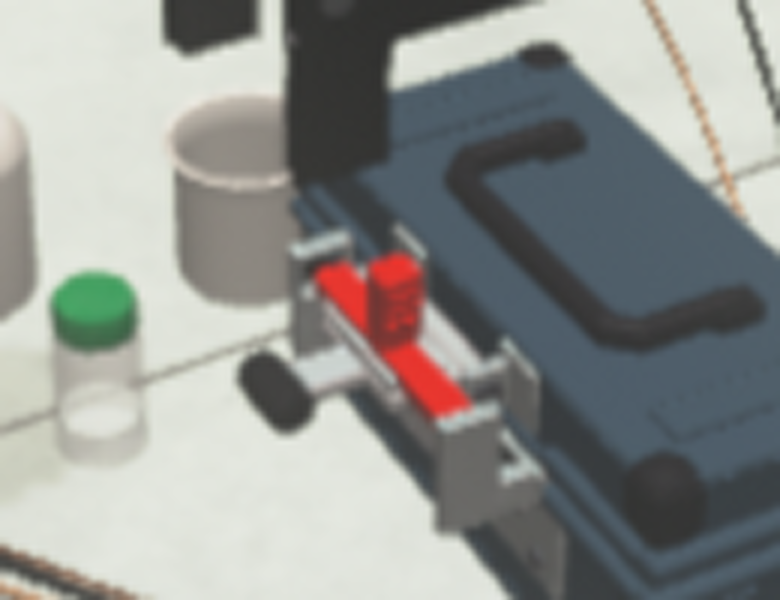

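The bolt now rests against the plain ear and has left the slotted ear; the vial and the beaker haven't moved. I'll descend around the bar.

apply_moves(plan="0 0 0.3 0 0 0;0 0 0.4 0 0 0;0 0 0.4 0 0 0;0 0 0.3 0 0 0;0 0 0.2 0 0 0;0 0 0.15 0 0 0;0 0 0.1 0 0 0;0 0 0.05 0 0 0;0 0 0 0 0 0")

```text
time_s: 12.77
position: [0.4256, -0.0618, 0.0294]
tcp_rot: [[-1.0, 0.016, -0.0], [0.016, 1.0, 0.0], [0.0, 0.0, -1.0]]
force: [-0.1, 0.8, 0.2]
opening: 0.573
grasp_force: 0.0
```

apply_moves(plan="0 0 0 0 0 0;0 0 0 0 0 0;0 0 0 0 0 0;0 0 0 0 0 0;0 0 0 0 0 0;0 0 0 0 0 0", gripper=-1)

```text
time_s: 13.27
position: [0.4257, -0.0615, 0.0299]
tcp_rot: [[-1.0, 0.017, 0.0], [0.017, 1.0, 0.0], [-0.0, 0.0, -1.0]]
force: [0.9, 1.8, 3.0]
opening: 0.239
grasp_force: 30.0
```

The bar is gripped at an opening of 20.8 mm. I'll lift gently along the lever's arc and watch the force.

apply_moves(plan="-0.001 0 -0.02 0 0 0;-0.001 0 -0.02 0 0 0;-0.001 0 -0.02 0 0 0;0 0 0 0 0 0")

```text
time_s: 13.6
position: [0.4257, -0.0616, 0.0326]
tcp_rot: [[-1.0, 0.016, -0.0], [0.016, 1.0, 0.0], [0.0, 0.0, -1.0]]
force: [1.5, 2.9, -2.2]
opening: 0.235
grasp_force: 30.0
```

```bash
python3 - <<'E'
import numpy as np
L=.044
def rows(P):
    P=np.array(P);d=np.diff(P,axis=0)
    print('; '.join(f"{-b/.05:.3f} 0 {-u/.05:.3f} 0 0 0" for b,u in d))
T=lambda th,ph:(lambda f,u:(-(f*np.cos(th)-u*np.sin(th)),f*np.sin(th)+u*np.cos(th)))(.088+L*np.cos(ph),.012+L*np.sin(ph))
rows([T(0,p) for p in np.linspace(.063,.35,7)])
rows([T(0,p) for p in np.linspace(.35,.8,10)])
for a,b in((0,.72),(.72,1.44),(1.44,1.6)):
    rows([T(t,.8) for t in np.linspace(a,b,10 if b<1.5 else 4)])
E
```

```text
-0.004 0 -0.042 0 0 0; -0.006 0 -0.042 0 0 0; -0.008 0 -0.041 0 0 0; -0.010 0 -0.041 0 0 0; -0.012 0 -0.040 0 0 0; -0.013 0 -0.040 0 0 0
-0.016 0 -0.041 0 0 0; -0.018 0 -0.040 0 0 0; -0.020 0 -0.039 0 0 0; -0.022 0 -0.038 0 0 0; -0.024 0 -0.037 0 0 0; -0.026 0 -0.036 0 0 0; -0.027 0 -0.034 0 0 0; -0.029 0 -0.033 0 0 0; -0.031 0 -0.031 0 0 0
-0.077 0 -0.187 0 0 0; -0.092 0 -0.180 0 0 0; -0.106 0 -0.172 0 0 0; -0.119 0 -0.163 0 0 0; -0.132 0 -0.153 0 0 0; -0.144 0 -0.142 0 0 0; -0.155 0 -0.130 0 0 0; -0.165 0 -0.117 0 0 0; -0.174 0 -0.104 0 0 0
-0.181 0 -0.090 0 0 0; -0.188 0 -0.075 0 0 0; -0.193 0 -0.060 0 0 0; -0.197 0 -0.044 0 0 0; -0.200 0 -0.028 0 0 0; -0.202 0 -0.012 0 0 0; -0.202 0 0.004 0 0 0; -0.201 0 0.020 0 0 0; -0.199 0 0.036 0 0 0
-0.131 0 0.033 0 0 0; -0.129 0 0.040 0 0 0; -0.126 0 0.047 0 0 0
```

apply_moves(plan="-0.004 0 -0.042 0 0 0;-0.006 0 -0.042 0 0 0;-0.008 0 -0.041 0 0 0;-0.01 0 -0.041 0 0 0;-0.012 0 -0.04 0 0 0;-0.013 0 -0.04 0 0 0;0 0 0 0 0 0")

```text
time_s: 14.18
position: [0.4283, -0.0617, 0.0453]
tcp_rot: [[-1.0, 0.016, -0.0], [0.016, 1.0, 0.0], [0.0, 0.0, -1.0]]
force: [1.9, 4.9, -1.5]
opening: 0.236
grasp_force: 30.0
```

apply_moves(plan="-0.016 0 -0.041 0 0 0;-0.018 0 -0.04 0 0 0;-0.02 0 -0.039 0 0 0;-0.022 0 -0.038 0 0 0;-0.024 0 -0.037 0 0 0;-0.026 0 -0.036 0 0 0;-0.027 0 -0.034 0 0 0;-0.029 0 -0.033 0 0 0;-0.031 0 -0.031 0 0 0;0 0 0 0 0 0")

```text
time_s: 15.02
position: [0.4377, -0.0617, 0.0616]
tcp_rot: [[-1.0, 0.015, -0.003], [0.015, 1.0, 0.001], [0.003, 0.001, -1.0]]
force: [-5.0, 2.5, -0.2]
opening: 0.234
grasp_force: 30.0
```

The latch is up at about 0.8 rad. Next, the lid arc.

apply_moves(plan="-0.077 0 -0.187 0 0 0;-0.092 0 -0.18 0 0 0;-0.106 0 -0.172 0 0 0;-0.119 0 -0.163 0 0 0;-0.132 0 -0.153 0 0 0;-0.144 0 -0.142 0 0 0;-0.155 0 -0.13 0 0 0;-0.165 0 -0.117 0 0 0;-0.174 0 -0.104 0 0 0;0 0 0 0 0 0")

```text
time_s: 15.85
position: [0.4988, -0.0628, 0.1299]
tcp_rot: [[-1.0, 0.016, 0.002], [0.016, 1.0, 0.0], [-0.002, 0.0, -1.0]]
force: [-2.0, 3.5, 6.0]
opening: 0.238
grasp_force: 30.0
```

apply_moves(plan="-0.181 0 -0.09 0 0 0;-0.188 0 -0.075 0 0 0;-0.193 0 -0.06 0 0 0;-0.197 0 -0.044 0 0 0;-0.2 0 -0.028 0 0 0;-0.202 0 -0.012 0 0 0;-0.202 0 0.004 0 0 0;-0.201 0 0.02 0 0 0;-0.199 0 0.036 0 0 0;0 0 0 0 0 0")

```text
time_s: 16.68
position: [0.5868, -0.0641, 0.1412]
tcp_rot: [[-1.0, 0.016, 0.002], [0.016, 1.0, 0.0], [-0.002, 0.0, -1.0]]
force: [-0.3, 3.5, -1.1]
opening: 0.234
grasp_force: 30.0
```

apply_moves(plan="-0.12 0 0.033 0 0 0;-0.1 0 0.04 0 0 0;-0.1 0 0.04 0 0 0;0 0 0 0 0 0;0 0 0 0 0 0")

```text
time_s: 17.1
position: [0.603, -0.0645, 0.1359]
tcp_rot: [[-1.0, 0.016, 0.004], [0.016, 1.0, 0.0], [-0.004, 0.0, -1.0]]
force: [0.7, 4.4, 0.7]
opening: 0.234
grasp_force: 30.0
```

```bash
python3 - <<'E'
from h import *
import cv2
cv2.imwrite("pics/k.png",capture("scene")[60:320,200:520][:,:,::-1].repeat(2,0).repeat(2,1));st()
E
```

```text
17.15 [ 0.603  -0.0645  0.1359] F [1.4469 5.1287 1.4769] M [ 0.7534 -0.0892  0.0158] op 0.23403447540030753 g 30.00051513998187
[[-0.9999  0.0162  0.0038]
 [ 0.0162  0.9999  0.    ]
 [-0.0038  0.0001 -1.    ]]
```

View pics/k.png

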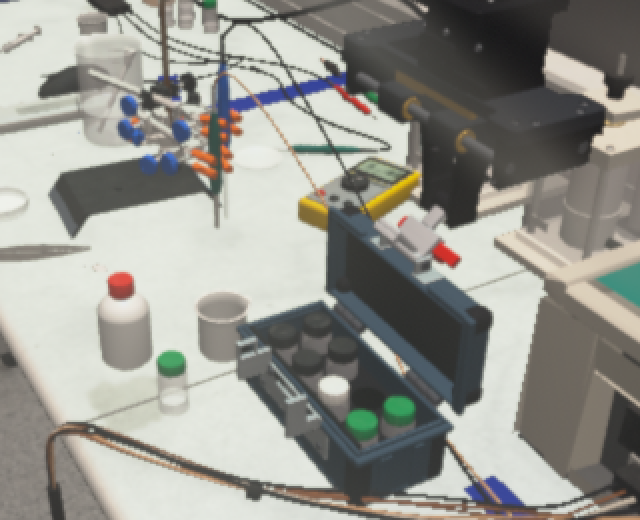

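The lid stands upright with the vials exposed, and the side objects are untouched. By kinematics θ is about 1.58 rad. I'll release and withdraw upward.

apply_moves(plan="0 0 0 0 0 0;0 0 0 0 0 0;0 0 0 0 0 0;0 0 0 0 0 0;0 0 0 0 0 0;0 0 0 0 0 0", gripper=0.1)

```text
time_s: 17.65
position: [0.6014, -0.0652, 0.1356]
tcp_rot: [[-1.0, 0.016, 0.0], [0.016, 1.0, -0.001], [-0.0, -0.001, -1.0]]
force: [0.6, -0.3, 0.4]
opening: 0.53
grasp_force: 0.0
```

apply_moves(plan="0 0 -0.2 0 0 0;0 0 -0.4 0 0 0;0 0 -0.6 0 0 0;0 0 -0.6 0 0 0;0 0 -0.6 0 0 0;0 0 -0.4 0 0 0;0 0 0 0 0 0;0 0 0 0 0 0;0 0 0 0 0 0")

```text
time_s: 18.4
position: [0.6005, -0.0644, 0.2749]
tcp_rot: [[-1.0, 0.016, -0.002], [0.016, 1.0, 0.0], [0.002, 0.0, -1.0]]
force: [-0.1, -0.8, -0.5]
opening: 0.551
grasp_force: 0.0
```

```bash
python3 - <<'E'
from h import *
import cv2
a=capture("scene")[60:320,200:520].astype(int);b=cv2.imread("pics/k.png")[::2,::2,::-1].astype(int)
st();d=abs(a-b).sum(2)>60
print('lid/case region changed px',d[115:250,120:250].sum(),'left objs',d[130:210,40:125].sum(), 'latch',d[100:135,185:235].sum())
E
```

```text
18.45 [ 0.6002 -0.0644  0.2742] F [-0.7539 -0.0686 -0.2308] M [0.0266 0.0598 0.0028] op 0.5522684583053963 g 0.0
[[-0.9999  0.0159 -0.0029]
 [ 0.0159  0.9999  0.0008]
 [ 0.003   0.0007 -1.    ]]
lid/case region changed px 2 left objs 0 latch 166
```

The lid and the side objects haven't changed, and the arm is clear, so I'm handing in.

```bash
python3 -c "
from rig import bot
print(bot.hand_in())"
```

```text
the job is handed in; nothing more can be done
None
```

I handed in the job with the lid open at about 1.58 rad (from kinematics), the tab slid to its end stop at about 6 N measured, and the beaker, vial and bottle unmoved; the hand-in gave no verdict, and as I withdrew from the fin the gripper began opening beside it, so any brief push on the tab then went unmeasured.

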